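# Seat and lock a strip magazine in the loader nest

## Robot

A 6-joint arm with a two-finger parallel gripper is mounted at the origin on the work surface; the furniture and walls round the work are solid. World frame = base frame: x ahead of the robot, y to its left, z up, the work surface at z = 0. Lengths are in mm, angles in rad, forces in N, time in s.
With the tool pointing down it reaches from about 350 to 925 mm from the base axis. Payload 6.4 kg.
Tool frame: the origin (TCP) lies midway between the tips of the shut fingers; the grasp point (between the pads) lies 19 mm behind it (arm.tcp_to_grasp is the distance from the TCP to the grasp point, in mm); z points along the fingers, y is the line along which they close (so a half turn about z gives the same grasp; the last joint's range is limited). The gripper opens to 85 mm and grips with 20 to 120 N. Pads are 22 mm wide; open, the fingers measure 114 mm over their backs; the gripper's body (76 mm by 85 mm) begins 54 mm behind the grasp point. The pads swing forward as they close: fully open they stand 13 mm farther back than shut.
Start: joints at [0.954, 0.245, 1.558, -0, 1.339, -0.174], TCP at [278.505, 587.324, 231.29] pointing down, gripper open.
Joint ranges: [-3.13, 3.13], [-1.02, 2.26], [0.13, 2.54], [-0.95, 4.09], [0.21, 2.88], [-2.74, 2.74]. Speed limits (rad/s): [2.57, 2.57, 3.14, 3.14, 3.14, 3.14].

## Interface

Orientations are given as a unit quaternion [w, x, y, z].
In Python, from workcell import arm gives the robot as it stands.
- The arm moves only by the tool send_rows, never from a script. Its argument "increments" is a list of rows, each a list of 7 numbers: the finger opening in m, from 0 to 0.0854, then the shift along the tool's x, y, z in m, then the turn, a rotation vector about the tool's x, y, z in rad. In form: [[fingers, x, y, z, rx, ry, rz], ...]. A call has 1 to 20 rows; each row is the pose to reach, as a shift and turn from the pose commanded when the call began, along the tool's axes at that moment; what a row does not reach only later rows make up. A row lasts 1/12 s, in which the tool goes at most 41.7 mm and 7.16 degrees, less where a joint would pass 70% of its speed; a pose out of reach is approached as far as the arm can. A call with a gripper value outside its range is refused whole. The fingers move at their own pace and stop on an object; "newtons" is the grip in N (left out, the last holds). Time passes only in rows, so rows that repeat a pose let the fingers close. It gives the time, the measured TCP pose, the force, the opening and the grip force at its end, in the units of the state.
- arm.sense(): the state, without advancing time (a new reading comes with each control period).
- arm.grab_frame(name): name is "scene" or "top" or "wrist"; returns (picture, depth): 384x512x3 uint8, red, green, blue; 384x512 float32, mm along the optical axis (not along the pixel's ray), 0 where there is no reading.
- arm.camera_info(name): a dict with "camera_matrix" (3x3 intrinsics, pixels), "distortion" ([k1, k2, p1, p2, k3] as OpenCV has them; the pictures are not rectified), "eye" and "attitude" of the camera in the world. Camera axes: x right, y down, z forward; pixel columns grow to the right and rows downward; lengths in mm; the calibration is good to about 2 mm. A picture is of the moment at which its call begins: read the wrist's pose just before it. camera_info takes no time and is no camera call; for the wrist camera it gives the pose at the moment of the call.
- arm.hand_in(): hands the job in; it is judged then, once.
The state is a dict: "time": time; "joints": joint angles; "joint_velocities": joint speeds; "joint_torque": joint torques, N m; "eef_pos": TCP position; "eef_rot": TCP orientation; "force": force on the tool from outside, world axes, zero at the start; "ft_torque": the same for the moment, N m; "finger_gap": opening from 0.0 (shut) to 1.0 (fully open); "gripper_force": force on a finger pad.
Only numpy, scipy, OpenCV 4.12 (cv2) and the standard library are available. Lean on these libraries where they do the work, as an engineer would, in place of code of your own. Each camera call takes 0.05 s, during which the arm holds its last target. There are 200 camera calls.

## Task

Push the strip magazine along its guide rails until it is fully home against the backstop of the loader nest, without lifting or tipping it. Then push the nest's locking lever by its upright post round past the first notch, all the way to its second stop, so that its keeper arm locks in behind the magazine. Just push with the fingertips, nothing needs gripping; leave the magazine home, the lever at its stop and the other things where they stand.

Things in the scene. Friction and masses are not known exactly. Their poses are not given: they have to be found in the camera images.
- nest: Loader nest, fixed to the table: aluminium plate 200 x 175 x 12 mm (x -110 to +90, y -130 to +45 mm) with two guide rails, backstop and locking lever. Origin on the table, under the channel's middle line; +x along the channel to the backstop, +y left. Rails: inner faces y +-27.5 mm, outer +-37.5 (flared mouth ends +-43), x -107 to +70 mm, tops 30 mm above the table (screws 31.5).
- backstop (a point): Middle of the backstop's face that the magazine is pushed against, 40 mm above the table, at x = +70, y = 0 mm in the nest's frame. The steel backstop is 75 mm wide, its top 52 mm above the table.
- strip_magazine: Small open-ended white strip magazine, 84 mm long (its x), 50 wide, 55 high, 0.13 to 0.27 kg, loose between the rails. Origin at the centre of its underside, 12 mm above the table. Its x points along the channel as the nest's. Its near end, to be pushed, is 42 mm behind the origin (-x). It starts 28 to 73 mm short of home; fully home its origin is at x = +28 mm in the nest's frame.
- lock_lever (a joint): Angle of the locking lever in rad, growing clockwise seen from above. 0: open (it starts there, within 0.1). 0.8: first notch. 1.6: second stop, locked. A sprung cam pulls it to the nearest of these and holds it there; pushing it over each hump, at about 0.4 and 1.2, takes up to about 6 N at the post, and past a hump it snaps on by itself.
- lever_post (a point): Middle of the lever's upright black round post, 72 mm above the table. Post 16 mm across, top 90 mm above the table, on the lever's arm (40 to 50 mm above the table, 14 mm wide), 90 mm from the pivot. Seen from the pivot it stands at -45 deg minus the joint value, counter-clockwise from the nest's +x: it swings from the backstop side round through -y to the near side.
- lever_pivot (a point): Lever's vertical pivot, 45 mm above the table, at x -26, y -62 mm in the nest's frame. The lever also has a keeper arm 64 mm long, 12 wide, 40 to 50 mm above the table: open, it points along the nest's -x beside the rail; locked, it lies across the channel close behind the seated magazine. Two stop pins, 50 mm from the pivot, tops 50 mm above the table, flank the ends of the handle's swing.
- big_magazine: Bystander, loose: larger white strip magazine 100 x 50 x 62 mm standing on the table to the right of the near end of the nest. Origin at the centre of its underside.
- flux_jar: Bystander, loose: round jar with black cap, 48 mm across, 50 mm high, on the table behind the backstop. Origin at the centre of its underside.
- clips: Bystander, loose: blue box with clear lid, 44 x 70 x 30 mm, on the table to the left of the nest. Origin at the centre of its underside.
Not all that is in view belongs to the job. Leave any blue look-alike of the strip_magazine alone.

How it is judged:
By the outcome, as a careful person would: the job done as asked, in the order asked, and still so for the second after the job is handed in, with the robot touching nothing.
It also fails if it takes over 51 s, if anything falls off the work surface, if the arm or the gripper's body presses on something with over 40 N, if the wrist force passes 120 N, or if a joint passes its speed limit or range.

## Working session

There is one attempt and no reset: what is moved stays moved. The work goes in short steps, Python scripts to look and compute and a tool call to move; the robot and the scene stay as the last step left them, time stands still between calls to the robot, and variables do not carry over. Pictures are saved under pics/ and viewed, at most 11 in all, crops included, and the job is handed in when it is done.

Besides the shell and the picture viewer there is one more tool, called as a command line: name --pt "numbers of a row" for each row, then --argument value for the rest. send_rows: Moves the arm, as the interface text tells. Its arguments: {"type":"object","properties":{"increments":{"type":"array"},"newtons":{"type":"number"}},"required":["increments"]}

```bash
mkdir -p pics; cat > h.py <<'E'
import numpy as np, cv2
from workcell import arm
from scipy.spatial.transform import Rotation as R
def rot(a):
    a=np.array(a,float)
    return a if a.shape==(3,3) else R.from_quat(a,scalar_first=True).as_matrix()
def ray(ci,u,v):
    K=np.array(ci["camera_matrix"],float);d=np.array(ci["distortion"],float)
    p=cv2.undistortPoints(np.array([[[u,v]]],float),K,d)[0,0]
    return np.array(ci["eye"],float),rot(ci["attitude"])@np.array([p[0],p[1],1.])
def onz(ci,u,v,z):
    e,r=ray(ci,u,v);return e+r*(z-e[2])/r[2]
def pt(ci,dep,u,v):
    e,r=ray(ci,u,v);return e+r*dep[int(v),int(u)]
def proj(ci,p):
    A=rot(ci["attitude"]);e=np.array(ci["eye"],float)
    rv=cv2.Rodrigues(A.T)[0]
    return cv2.projectPoints(np.array([p],float),rv,-A.T@e,np.array(ci["camera_matrix"],float),np.array(ci["distortion"],float))[0][0,0]
def save(n,f,s=None,crop=None):
    im=f[:,:,::-1]
    if crop: im=im[crop[1]:crop[3],crop[0]:crop[2]]
    if s: im=cv2.resize(im,None,fx=s,fy=s,interpolation=cv2.INTER_CUBIC)
    cv2.imwrite(f"pics/{n}.png",im)
E
python3 - <<'E'
from h import *
s=arm.sense();print(s)
for n in ("top","scene"):
    f,d=arm.grab_frame(n);np.savez(n,f=f,d=d);save(n,f,1.5);c=arm.camera_info(n);print(n,c["eye"],c["attitude"])
E
```

```text
{'time': 0.0, 'joints': array([ 9.53889812e-01,  2.45816502e-01,  1.55906838e+00,  2.85335643e-05,
        1.33873462e+00, -1.74113747e-01]), 'joint_velocities': array([-8.06528185e-05,  5.91996566e-04,  1.04812240e-03, -2.40243056e-05,
       -2.46089061e-04,  7.51840614e-04]), 'joint_torque': array([ 2.41249421e-03, -4.29523051e+01, -3.26120746e+01, -1.89683055e-05,
        5.46081559e-03, -1.60519107e-05]), 'eef_pos': array([278.15224595, 586.82704892, 230.14956661]), 'eef_rot': array([-4.03261960e-04,  2.19595240e-01,  9.75590541e-01, -9.29843533e-04]), 'force': array([ 0.52857313, -0.2244574 ,  0.40606603]), 'ft_torque': array([ 0.02089933, -0.03896564, -0.01521785]), 'gripper_force': 0.0, 'finger_gap': 0.9953288768813652}
top [ 407.09028013 -141.1144009   995.31063928] [ 0.06021124 -0.69675764  0.7131937  -0.04751997]
scene [  79.72770009 -529.68054812  688.05643024] [-0.34706256  0.83769281 -0.39345394  0.15169817]
```

View pics/top.png

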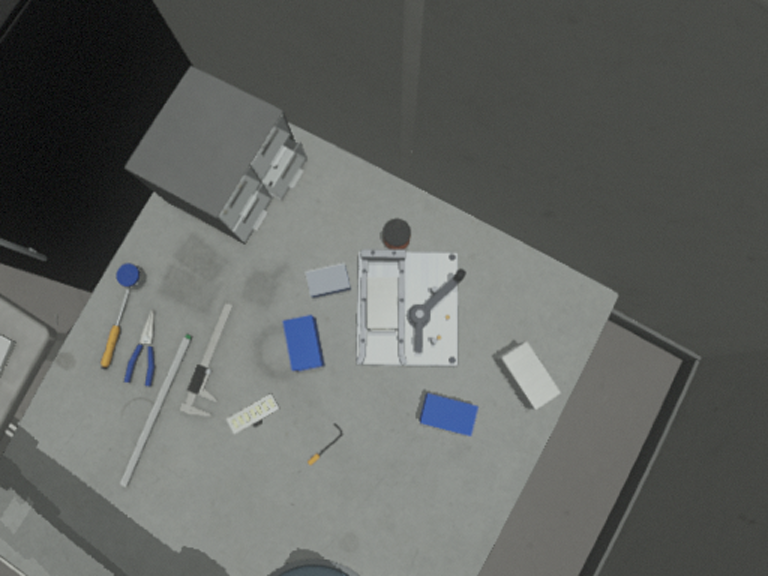

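View pics/scene.png

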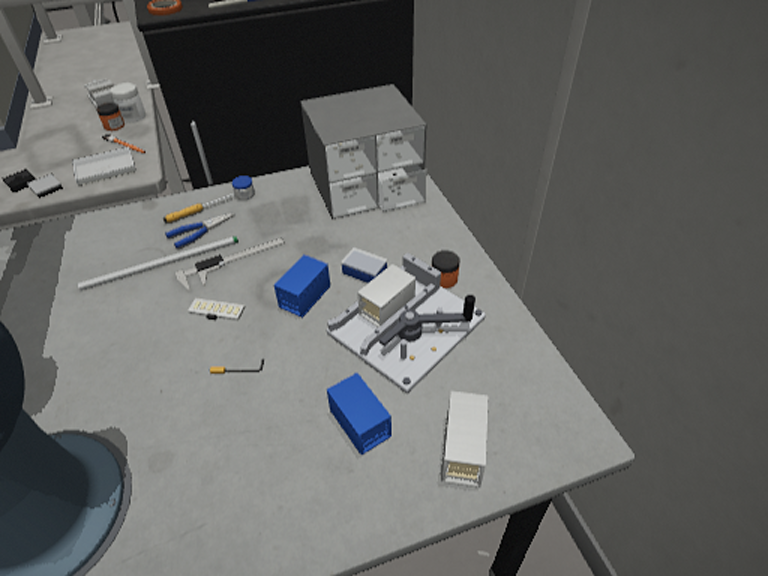

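The top view shows the nest at about (408,308), with its channel running up the picture. The white magazine in the channel is at (382,303) and the black lever post at (460,274). There are three other magazine-like objects: blue look-alikes at (303,343) and (448,413), and the big white bystander at (530,375). The one between the rails fits the description. I'll measure it and confirm with a crop.

```bash
python3 - <<'E'
from h import *
Z={}
for n in ("top","scene"):
    q=np.load(n+".npz");f,d=q["f"],q["d"];c=arm.camera_info(n)
    H,W=d.shape;uu,vv=np.meshgrid(np.arange(W),np.arange(H))
    K=np.array(c["camera_matrix"],float)
    p=cv2.undistortPoints(np.stack([uu,vv],-1).reshape(-1,1,2).astype(float),K,np.array(c["distortion"],float)).reshape(H,W,2)
    P=(np.dstack([p,np.ones((H,W))])*d[...,None])@rot(c["attitude"]).T+np.array(c["eye"])
    box=(uu>225)&(uu<320)&(vv>150)&(vv<255) if n=="top" else (uu>200)&(uu<330)&(vv>160)&(vv<265)
    gray=f.mean(2); sat=np.ptp(f.astype(int),axis=2)
    def comp(m,name):
        m=(m&box).astype(np.uint8); k,l,s,ce=cv2.connectedComponentsWithStats(m)
        for i in np.argsort(-s[1:,4])[:2]+1:
            if s[i,4]<4: continue
            X=P[l==i]; r=cv2.minAreaRect(X[:,:2].astype(np.float32))
            print(n,name,s[i,4],"px",ce[i].round(1),"mean",X.mean(0).round(1),"rect",np.round(cv2.boxPoints(r)).tolist(),"zmed",np.median(X[:,2]).round(1))
    z=P[...,2]; print(n,"zquant",np.median(z[box]).round(1))
    comp((z>56)&(z<75)&(gray>140)&(sat<40),"mag")
    comp((z>4)&(z<20)&(gray>140),"plate")
    comp((z>60)&(gray<50),"post")
    comp((z>36)&(z<56)&(gray<110),"lever/backstop")
q=np.load("top.npz");save("c1",q["f"],6,(230,155,320,250))
E
```

```text
top zquant 11.3
top mag 693 px [254.3 201.3] mean [ 542.2 -127.3   67.6] rect [[500.0, -150.0], [583.0, -152.0], [584.0, -103.0], [501.0, -101.0]] zmed 67.7
top mag 5 px [279.4 210.6] mean [ 518.8 -188.9   57. ] rect [[518.0, -185.0], [518.0, -193.0], [520.0, -193.0], [520.0, -185.0]] zmed 56.8
top plate 2093 px [287.3 205. ] mean [ 538.8 -212.1   12.7] rect [[437.0, -252.0], [637.0, -260.0], [641.0, -169.0], [441.0, -161.0]] zmed 12.8
top plate 523 px [254.3 231.4] mean [ 471.8 -124.7   12.8] rect [[441.0, -157.0], [503.0, -158.0], [505.0, -94.0], [442.0, -92.0]] zmed 12.7
top lever/backstop 306 px [285.2 207. ] mean [ 528.4 -204.2   50.7] rect [[461.0, -187.0], [579.0, -258.0], [603.0, -219.0], [484.0, -148.0]] zmed 50.9
top lever/backstop 221 px [264.1 156.7] mean [ 659.2 -154.6   50. ] rect [[641.0, -177.0], [674.0, -178.0], [676.0, -132.0], [643.0, -131.0]] zmed 50.5
scene zquant 10.3
scene mag 555 px [257.2 190. ] mean [ 539.7 -129.    67.8] rect [[498.0, -154.0], [584.0, -155.0], [585.0, -103.0], [499.0, -102.0]] zmed 67.8
scene mag 80 px [310.3 262.8] mean [ 453.3 -340.5   62.7] rect [[438.0, -326.0], [464.0, -368.0], [473.0, -363.0], [446.0, -321.0]] zmed 62.6
scene plate 1173 px [275.1 237.2] mean [ 489.7 -223.9   12.7] rect [[435.0, -254.0], [580.0, -260.0], [584.0, -167.0], [439.0, -161.0]] zmed 12.8
scene plate 423 px [236.5 220.7] mean [ 469.2 -121.7   13.1] rect [[440.0, -156.0], [503.0, -158.0], [506.0, -83.0], [443.0, -81.0]] zmed 13.0
scene post 74 px [312.4 202.8] mean [ 565.1 -266.7   95.4] rect [[80.0, -530.0], [87.0, -542.0], [588.0, -262.0], [582.0, -250.0]] zmed 81.2
scene lever/backstop 420 px [280.2 214.8] mean [ 525.3 -210.2   49.4] rect [[456.0, -189.0], [583.0, -266.0], [608.0, -224.0], [481.0, -148.0]] zmed 50.3
scene lever/backstop 329 px [292.1 176.1] mean [ 649.2 -153.1   47. ] rect [[587.0, -144.0], [660.0, -199.0], [696.0, -152.0], [623.0, -97.0]] zmed 49.6
```

View pics/c1.png

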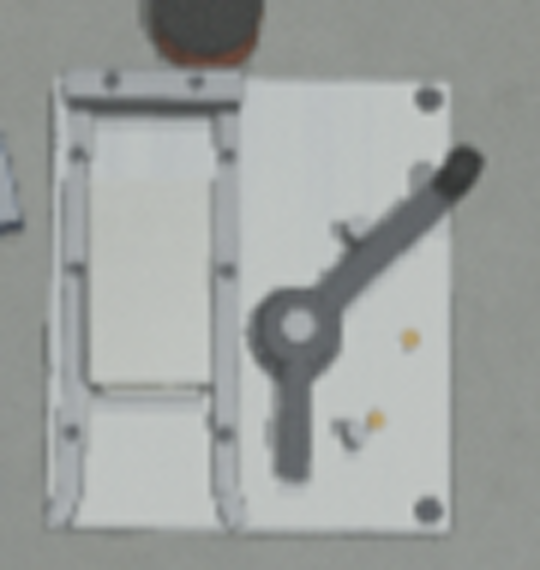

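The crop confirms the target: the white magazine stands between the rails, from (90,180) to (210,385), with a gap to the backstop. The pivot is at (298,325) and the post at (464,172). Next I'll look at its near end and work out the nest frame.

```bash
python3 - <<'E'
from h import *
q=np.load("scene.npz");save("c2",q["f"],7,(215,165,325,250))
c=arm.camera_info("top");s=arm.camera_info("scene")
print("pivot",onz(c,230+298/6,155+325/6,58),"post",onz(c,230+466/6,155+165/6,90))
for n,u,v in (("nl",46,530),("nr",450,532),("fr",450,82),("fl",56,78)): print(n,onz(c,230+u/6,155+v/6,12).round(1))
for n,u,v in (("bsl",66,103),("bsr",240,105)): print(n,onz(c,230+u/6,155+v/6,52).round(1))
f=arm.grab_frame("wrist");print(arm.camera_info("wrist")["eye"])
E
```

```text
pivot [ 522.24916155 -189.61046089   58.        ] post [ 581.62303057 -257.86203176   90.        ]
nl [441.9 -81.3  12. ]
nr [ 437.  -254.3   12. ]
fr [ 634.1 -262.5   12. ]
fl [640.3 -88.8  12. ]
bsl [619.9 -95.   52. ]
bsr [ 617.1 -168.5   52. ]
[206.67895814 621.10507914 371.57414559]
```

View pics/c2.png

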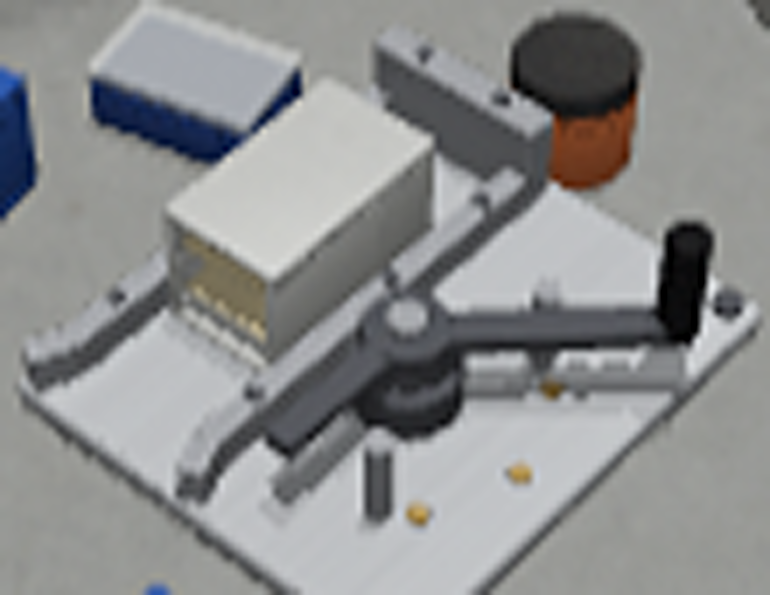

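The near end is open, with thin walls at (170,290) and (270,350), so I'll push both walls with the fingers spread about 36 mm apart. Nest origin is about (549.5,-129.5), yaw -2°. The pivot is at about (521.5,-190) and the post at about (581.5,-258). Next I move behind the magazine, up high.

send_rows --pt "0.036 -0.474 -0.565 0.091 0 0 -0.408" --pt "0.036 -0.474 -0.565 0.091 0 0 -0.408" --pt "0.036 -0.474 -0.565 0.091 0 0 -0.408" --pt "0.036 -0.474 -0.565 0.091 0 0 -0.408" --pt "0.036 -0.474 -0.565 0.091 0 0 -0.408" --pt "0.036 -0.474 -0.565 0.091 0 0 -0.408" --pt "0.036 -0.474 -0.565 0.091 0 0 -0.408" --pt "0.036 -0.474 -0.565 0.091 0 0 -0.408" --pt "0.036 -0.474 -0.565 0.091 0 0 -0.408" --pt "0.036 -0.474 -0.565 0.091 0 0 -0.408" --pt "0.036 -0.474 -0.565 0.091 0 0 -0.408" --pt "0.036 -0.474 -0.565 0.091 0 0 -0.408" --pt "0.036 -0.474 -0.565 0.091 0 0 -0.408" --pt "0.036 -0.474 -0.565 0.091 0 0 -0.408" --pt "0.036 -0.474 -0.565 0.091 0 0 -0.408" --pt "0.036 -0.474 -0.565 0.091 0 0 -0.408" --pt "0.036 -0.474 -0.565 0.091 0 0 -0.408" --pt "0.036 -0.474 -0.565 0.091 0 0 -0.408" --pt "0.036 -0.474 -0.565 0.091 0 0 -0.408" --pt "0.036 -0.474 -0.565 0.091 0 0 -0.408"

```text
time: 1.82
eef_pos: [464.5, -127.6, 139.8]
eef_rot: [-0.001, 0.019, 1.0, 0.0]
force: [-0.5, 0.5, 0.9]
finger_gap: 0.42
gripper_force: 0.0
```

```bash
python3 - <<'E'
from h import *
c=arm.camera_info("wrist");f,d=arm.grab_frame("wrist");save("w1",f,1.4)
for p in ([464.5,-127.6,45],[500.5,-152,67],[500.5,-102,67]): print(proj(c,p)*1.4)
E
```

```text
[357.41826717 267.89472585]
[320.28083109 335.44039166]
[400.83981033 332.82309041]
```

View pics/w1.png

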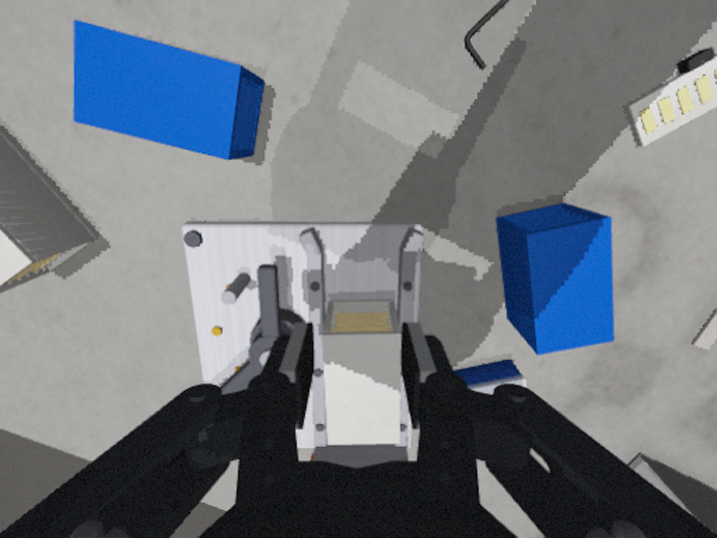

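The wrist view shows the open near end at (322–400,333), centred between the spread fingers at (357). I'll go down and start pushing.

send_rows --pt "0.036 0 0 0.04 0 0 0" --pt "0.036 0 0 0.075 0 0 0" --pt "0.036 0 0 0.097 0 0 0" --pt "0.036 0 0 0.104 0 0 0" --pt "0.036 0 0 0.104 0 0 0" --pt "0.036 -0.01 0 0.104 0 0 0" --pt "0.036 -0.018 0 0.104 0 0 0" --pt "0.036 -0.022 0 0.104 0 0 0" --pt "0.036 -0.025 0 0.104 0 0 0" --pt "0.036 -0.028 0 0.104 0 0 0" --pt "0.036 -0.031 0 0.104 0 0 0" --pt "0.036 -0.034 0 0.104 0 0 0" --pt "0.036 -0.037 0 0.104 0 0 0" --pt "0.036 -0.04 0 0.104 0 0 0" --pt "0.036 -0.043 0 0.104 0 0 0" --pt "0.036 -0.046 0 0.104 0 0 0" --pt "0.036 -0.049 0 0.104 0 0 0" --pt "0.036 -0.052 0 0.104 0 0 0" --pt "0.036 -0.052 0 0.104 0 0 0"

```text
time: 3.45
eef_pos: [517.5, -128.2, 36.4]
eef_rot: [0.001, 0.017, 1.0, -0.0]
force: [0.2, 0.0, 0.5]
finger_gap: 0.421
gripper_force: 0.0
```

```bash
python3 - <<'E'
from h import *
c=arm.camera_info("wrist");f,d=arm.grab_frame("wrist");g,dt=arm.grab_frame("scene")
a=cv2.resize(f,None,fx=1,fy=1);b=cv2.resize(g[150:260,200:340],(512,402))[:384]
save("w2",np.vstack([a[150:384],b[:,:]])[:600])
E
```

```text
(no output)
```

View pics/w2.png

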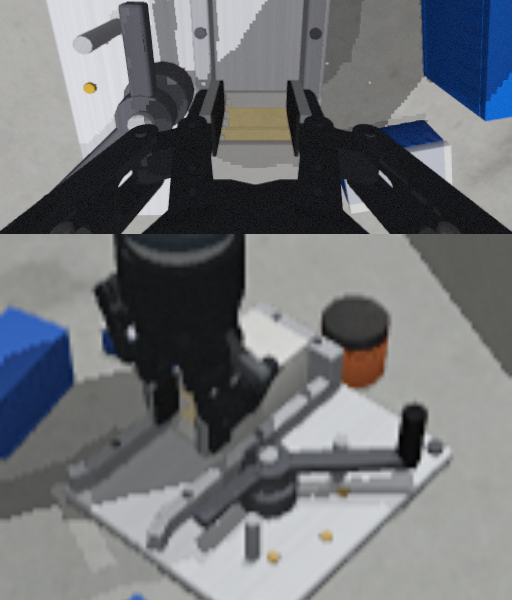

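The fingers are against the near end, and the magazine has moved towards the backstop. I'll push on slowly and watch the force.

send_rows --pt "0.036 -0.002 0 0 0 0 0" --pt "0.036 -0.004 0 0 0 0 0" --pt "0.036 -0.005 0 0 0 0 0" --pt "0.036 -0.006 0 0 0 0 0" --pt "0.036 -0.007 0 0 0 0 0" --pt "0.036 -0.007 0 0 0 0 0"

```text
time: 4.05
eef_pos: [523.8, -128.4, 36.3]
eef_rot: [0.0, 0.017, 1.0, -0.0]
force: [0.7, 0.3, 0.2]
finger_gap: 0.418
gripper_force: 0.0
```

send_rows --pt "0.036 -0.001 0 0 0 0 0" --pt "0.036 -0.002 0 0 0 0 0" --pt "0.036 -0.003 0 0 0 0 0" --pt "0.036 -0.003 0 0 0 0 0"

```text
time: 4.38
eef_pos: [526.6, -128.4, 36.3]
eef_rot: [-0.0, 0.017, 1.0, 0.0]
force: [-1.7, -0.4, 0.8]
finger_gap: 0.423
gripper_force: 0.6
```

send_rows --pt "0.036 -0.001 0 0 0 0 0" --pt "0.036 -0.002 0 0 0 0 0" --pt "0.036 -0.003 0 0 0 0 0" --pt "0.036 -0.003 0 0 0 0 0"

```text
time: 4.72
eef_pos: [526.6, -128.3, 36.2]
eef_rot: [-0.005, 0.017, 1.0, 0.0]
force: [-16.1, -1.3, 13.0]
finger_gap: 0.421
gripper_force: 8.2
```

```bash
python3 - <<'E'
from h import *
print(arm.sense()["force"],arm.sense()["eef_pos"])
E
```

```text
[-16.10051076  -1.3490441   13.02446321] [ 526.5934288  -128.33428865   36.22188249]
```

It stopped hard at TCP x = 526.6 with -16 N, so the magazine is home. I'll back off, lift and shut the fingers.

send_rows --pt "0.036 0.003 0 0 0 0 0" --pt "0.036 0.01 0 0 0 0 0" --pt "0.036 0.022 0 0 0 0 0" --pt "0.036 0.022 0 0 0 0 0" --pt "0.036 0.022 0 -0.03 0 0 0" --pt "0.036 0.022 0 -0.07 0 0 0" --pt "0.0 0.022 0 -0.1 0 0 0" --pt "0.0 0.022 0 -0.11 0 0 0" --pt "0.0 0.022 0 -0.11 0 0 0" --pt "0.0 0.022 0 -0.11 0 0 0"

```text
time: 5.55
eef_pos: [507.7, -127.7, 145.9]
eef_rot: [0.0, 0.017, 1.0, -0.0]
force: [0.1, 0.4, -0.7]
finger_gap: -0.002
gripper_force: 0.0
```

```bash
python3 - <<'E'
from h import *
s=arm.sense();print(s["eef_pos"],s["joints"],s["finger_gap"],s["force"])
c=arm.camera_info("wrist");f,d=arm.grab_frame("wrist");g,dt=arm.grab_frame("scene")
b=cv2.resize(g[150:260,200:340],(512,402))[:384]
save("w3",np.vstack([f[150:384],b])[:600])
# magazine near top edge (z 67) in scene/wrist: depth points z 60..75
for n,D,cc in(("scene",dt,arm.camera_info("scene")),("wrist",d,c)):
    P=np.array([pt(cc,D,u,v) for v in range(384) for u in range(512) if D[v,u]>0])
    m=(abs(P[:,2]-67)<5)&(P[:,0]>480)&(P[:,0]<640)&(P[:,1]>-160)&(P[:,1]<-95)
    if m.sum()>20: print(n,m.sum(),np.percentile(P[m],[1,50,99],axis=0).round(1))
# arc plan
T=rot(s["eef_rot"]);p0=s["eef_pos"];piv=np.array([521.5,-190.])
E
```

```text
[ 507.71635717 -127.71352973  145.94275691] [-4.63250778e-01  4.52994468e-02  1.94619971e+00  1.04843582e-04
  1.14970232e+00 -1.99930470e+00] -0.0017136575065497218 [ 0.10797701  0.38634562 -0.74169746]
scene 540 [[ 535.6 -155.1   63.5]
 [ 575.4 -131.5   67.7]
 [ 620.5 -104.4   70.5]]
wrist 483 [[ 536.7 -152.7   62.3]
 [ 542.1 -117.6   65.2]
 [ 623.  -103.2   66.6]]
```

View pics/w3.png

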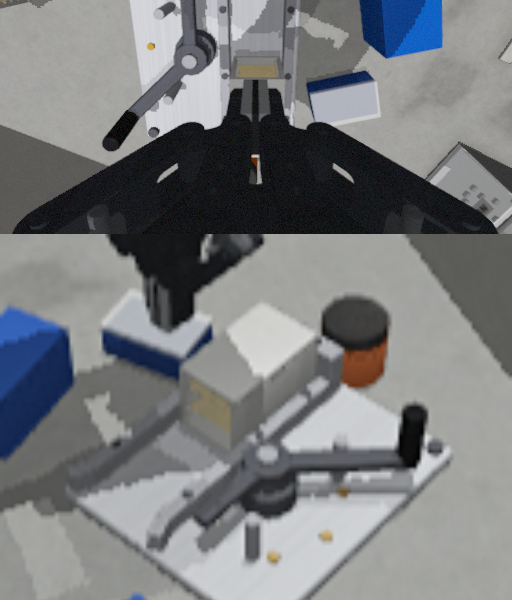

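The magazine spans x 535.6 to 620.5, flush against the backstop, and the lever is still open. Joint 6 leaves no room to push along tool x, so I'll push along tool -y and go round to behind the post.

send_rows --pt "0.0 -0.108 -0.099 0.01 0 0 0.81" --pt "0.0 -0.108 -0.099 0.01 0 0 0.81" --pt "0.0 -0.108 -0.099 0.01 0 0 0.81" --pt "0.0 -0.108 -0.099 0.01 0 0 0.81" --pt "0.0 -0.108 -0.099 0.01 0 0 0.81" --pt "0.0 -0.108 -0.099 0.01 0 0 0.81" --pt "0.0 -0.108 -0.099 0.01 0 0 0.81" --pt "0.0 -0.108 -0.099 0.01 0 0 0.81" --pt "0.0 -0.108 -0.099 0.04 0 0 0.81" --pt "0.0 -0.108 -0.099 0.07 0 0 0.81" --pt "0.0 -0.108 -0.099 0.083 0 0 0.81" --pt "0.0 -0.108 -0.099 0.083 0 0 0.81"

```text
time: 6.65
eef_pos: [608.6, -228.4, 57.5]
eef_rot: [-0.005, 0.409, 0.912, 0.001]
force: [-0.4, 0.2, -1.1]
finger_gap: 0.003
gripper_force: 0.0
```

```bash
cat >> h.py <<'E'
PIV=np.array([521.5,-190.])
def arc(alphas,off,phi_only=False):
    "offsets in tool axes from present pose; pusher centre 'off' behind post at world angle alpha(deg)"
    s=arm.sense();T=rot(s["eef_rot"]);out=[]
    phi0=np.degrees(np.arctan2(T[1,0],T[0,0]))
    for a in alphas:
        r=np.radians(a);e=np.array([np.cos(r),np.sin(r)]);t=np.array([np.sin(r),-np.cos(r)])
        p=PIV+90*e-off*t
        dw=np.array([*(p-s["eef_pos"][:2]),63-s["eef_pos"][2]])
        dphi=(a-180-phi0+180)%360-180
        out.append([*(T.T@dw/1000).round(3),0,0,round(-np.radians(dphi),3)])
    return out
E
python3 - <<'E'
from h import *
s=arm.sense();print(s["eef_pos"],s["joints"].round(2),s["force"])
for a,r in zip(range(-48,-145,-6),arc(range(-48,-145,-6),22.5)): print(a,r)
f,d=arm.grab_frame("wrist");save("w4",f,1)
E
```

```text
[ 608.6204849  -228.38223061   57.5222139 ] [-0.53  0.45  1.64 -0.    1.06 -1.26] [-0.3724555   0.16194662 -1.10668237]
-48 [np.float64(-0.003), np.float64(-0.017), np.float64(-0.005), 0, 0, np.float64(-0.006)]
-54 [np.float64(-0.005), np.float64(-0.026), np.float64(-0.005), 0, 0, np.float64(0.099)]
-60 [np.float64(-0.006), np.float64(-0.036), np.float64(-0.005), 0, 0, np.float64(0.203)]
-66 [np.float64(-0.006), np.float64(-0.045), np.float64(-0.005), 0, 0, np.float64(0.308)]
-72 [np.float64(-0.005), np.float64(-0.055), np.float64(-0.005), 0, 0, np.float64(0.413)]
-78 [np.float64(-0.003), np.float64(-0.065), np.float64(-0.005), 0, 0, np.float64(0.518)]
-84 [np.float64(0.0), np.float64(-0.074), np.float64(-0.005), 0, 0, np.float64(0.622)]
-90 [np.float64(0.004), np.float64(-0.083), np.float64(-0.005), 0, 0, np.float64(0.727)]
-96 [np.float64(0.009), np.float64(-0.091), np.float64(-0.005), 0, 0, np.float64(0.832)]
-102 [np.float64(0.015), np.float64(-0.099), np.float64(-0.005), 0, 0, np.float64(0.937)]
-108 [np.float64(0.022), np.float64(-0.106), np.float64(-0.005), 0, 0, np.float64(1.041)]
-114 [np.float64(0.029), np.float64(-0.112), np.float64(-0.005), 0, 0, np.float64(1.146)]
-120 [np.float64(0.037), np.float64(-0.118), np.float64(-0.005), 0, 0, np.float64(1.251)]
-126 [np.float64(0.045), np.float64(-0.123), np.float64(-0.005), 0, 0, np.float64(1.355)]
-132 [np.float64(0.054), np.float64(-0.127), np.float64(-0.005), 0, 0, np.float64(1.46)]
-138 [np.float64(0.064), np.float64(-0.129), np.float64(-0.004), 0, 0, np.float64(1.565)]
-144 [np.float64(0.073), np.float64(-0.131), np.float64(-0.004), 0, 0, np.float64(1.67)]
```

View pics/w4.png

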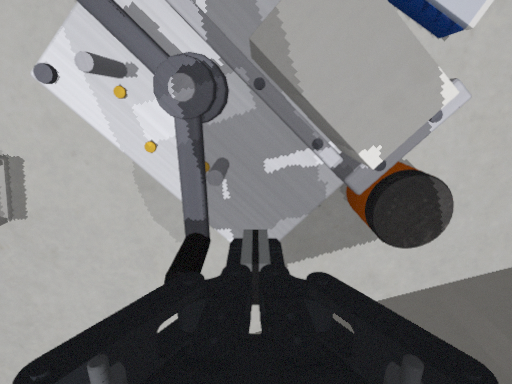

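The fingers (255,250) stand to the right of the post (190,255), so tool -y pushes it the right way. I'll let the arm settle, then plan the arc.

send_rows --pt "0.0 0 0 0 0 0 0" --pt "0.0 0 0 0 0 0 0" --pt "0.0 0 0 0 0 0 0"

```text
time: 6.95
eef_pos: [613.4, -231.1, 65.4]
eef_rot: [0.002, 0.41, 0.912, -0.0]
force: [0.1, 0.3, 0.2]
finger_gap: -0.003
gripper_force: 0.0
```

```bash
python3 - <<'E'
from h import *
s=arm.sense();print(s["eef_pos"],s["force"])
for a,r in zip(range(-48,-149,-5),arc(range(-48,-149,-5),22.5)): print(a,*map(float,r))
E
```

```text
[ 613.39457115 -231.1383735    65.40004022] [0.12833592 0.32523924 0.23323549]
-48 0.002 -0.018 0.002 0.0 0.0 -0.007
-53 0.0 -0.026 0.002 0.0 0.0 0.081
-58 -0.001 -0.034 0.002 0.0 0.0 0.168
-63 -0.001 -0.042 0.002 0.0 0.0 0.255
-68 -0.001 -0.05 0.002 0.0 0.0 0.342
-73 0.001 -0.058 0.002 0.0 0.0 0.43
-78 0.002 -0.066 0.002 0.0 0.0 0.517
-83 0.005 -0.074 0.002 0.0 0.0 0.604
-88 0.008 -0.081 0.002 0.0 0.0 0.691
-93 0.012 -0.089 0.002 0.0 0.0 0.779
-98 0.016 -0.095 0.002 0.0 0.0 0.866
-103 0.021 -0.102 0.002 0.0 0.0 0.953
-108 0.027 -0.108 0.002 0.0 0.0 1.04
-113 0.033 -0.113 0.002 0.0 0.0 1.128
-118 0.039 -0.118 0.002 0.0 0.0 1.215
-123 0.046 -0.122 0.002 0.0 0.0 1.302
-128 0.053 -0.126 0.002 0.0 0.0 1.39
-133 0.061 -0.129 0.002 0.0 0.0 1.477
-138 0.069 -0.131 0.002 0.0 0.0 1.564
-143 0.077 -0.133 0.002 0.0 0.0 1.651
-148 0.085 -0.134 0.002 0.0 0.0 1.739
```

send_rows --pt "0.0 0.002 -0.01 0 0 0 0" --pt "0.0 0.002 -0.018 0 0 0 0" --pt "0.0 0.001 -0.022 0 0 0 0.04" --pt "0.0 0 -0.026 0 0 0 0.08" --pt "0.0 0 -0.03 0 0 0 0.125" --pt "0.0 -0.001 -0.034 0 0 0 0.17" --pt "0.0 -0.001 -0.038 0 0 0 0.21" --pt "0.0 -0.001 -0.042 0 0 0 0.255" --pt "0.0 -0.001 -0.046 0 0 0 0.3" --pt "0.0 -0.001 -0.05 0 0 0 0.34" --pt "0.0 0 -0.054 0 0 0 0.385" --pt "0.0 0.001 -0.058 0 0 0 0.43" --pt "0.0 0.002 -0.062 0 0 0 0.475" --pt "0.0 0.002 -0.066 0 0 0 0.52" --pt "0.0 0.004 -0.07 0 0 0 0.56" --pt "0.0 0.005 -0.074 0 0 0 0.6" --pt "0.0 0.005 -0.074 0 0 0 0.6"

```text
time: 8.37
eef_pos: [552.4, -276.6, 63.6]
eef_rot: [0.0, 0.662, 0.75, -0.0]
force: [-0.6, 0.3, -0.3]
finger_gap: -0.004
gripper_force: 0.0
```

```bash
python3 - <<'E'
from h import *
s=arm.sense();print(s["eef_pos"],s["force"],s["joints"].round(2))
f,d=arm.grab_frame("wrist");save("w5",f,1)
for a,r in zip(range(-83,-154,-5),arc(range(-83,-154,-5),22.5)): print(a,*map(float,r))
E
```

```text
[ 552.43093131 -276.64323497   63.5743778 ] [-0.58428974  0.28120875 -0.30854978] [-0.65  0.37  1.74 -0.    1.04 -0.77]
-83 -0.0 0.002 0.001 0.0 0.0 0.004
-88 -0.002 -0.006 0.001 0.0 0.0 0.091
-93 -0.003 -0.014 0.001 0.0 0.0 0.178
-98 -0.003 -0.022 0.001 0.0 0.0 0.265
-103 -0.002 -0.03 0.001 0.0 0.0 0.353
-108 -0.001 -0.038 0.001 0.0 0.0 0.44
-113 0.001 -0.046 0.001 0.0 0.0 0.527
-118 0.003 -0.054 0.001 0.0 0.0 0.614
-123 0.006 -0.061 0.001 0.0 0.0 0.702
-128 0.01 -0.068 0.001 0.0 0.0 0.789
-133 0.015 -0.075 0.001 0.0 0.0 0.876
-138 0.02 -0.081 0.001 0.0 0.0 0.964
-143 0.025 -0.087 0.001 0.0 0.0 1.051
-148 0.032 -0.093 0.001 0.0 0.0 1.138
-153 0.038 -0.097 0.001 0.0 0.0 1.225
```

View pics/w5.png

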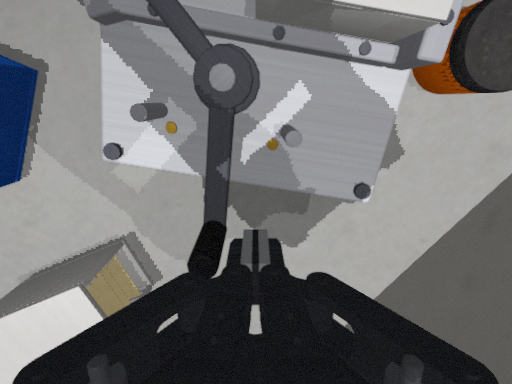

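The lever has snapped to the first notch, with the post at (208,250) just ahead of the fingers. I'll push on over the second hump.

send_rows --pt "0.0 -0.002 -0.006 0 0 0 0.09" --pt "0.0 -0.003 -0.014 0 0 0 0.18" --pt "0.0 -0.003 -0.018 0 0 0 0.22" --pt "0.0 -0.003 -0.022 0 0 0 0.265" --pt "0.0 -0.003 -0.026 0 0 0 0.31" --pt "0.0 -0.002 -0.03 0 0 0 0.35" --pt "0.0 -0.002 -0.034 0 0 0 0.395" --pt "0.0 -0.001 -0.038 0 0 0 0.44" --pt "0.0 0 -0.042 0 0 0 0.485" --pt "0.0 0.001 -0.046 0 0 0 0.53" --pt "0.0 0.002 -0.05 0 0 0 0.57" --pt "0.0 0.003 -0.054 0 0 0 0.615" --pt "0.0 0.005 -0.058 0 0 0 0.66" --pt "0.0 0.006 -0.061 0 0 0 0.7" --pt "0.0 0.008 -0.065 0 0 0 0.745" --pt "0.0 0.01 -0.068 0 0 0 0.79" --pt "0.0 0.012 -0.072 0 0 0 0.83" --pt "0.0 0.015 -0.075 0 0 0 0.875" --pt "0.0 0.015 -0.075 0 0 0 0.875"

```text
time: 10.0
eef_pos: [476.7, -270.1, 63.3]
eef_rot: [-0.0, 0.917, 0.399, -0.0]
force: [-0.1, -0.2, -0.3]
finger_gap: -0.0
gripper_force: 0.0
```

```bash
python3 - <<'E'
from h import *
s=arm.sense();print(s["eef_pos"],s["force"],s["joints"].round(2))
for a,r in zip(range(-133,-154,-5),arc(range(-133,-154,-5),22.5)): print(a,*map(float,r))
f,d=arm.grab_frame("top")
c=arm.camera_info("top");print("post px pred",proj(c,[453.9,-249.4,90]))
save("t2",f,6,(230,155,330,255))
E
```

```text
[ 476.66642407 -270.13939653   63.34716855] [-0.14971505 -0.20929759 -0.30926849] [-0.72  0.23  1.92 -0.    1.    0.03]
-133 -0.001 0.001 0.0 0.0 0.0 0.002
-138 -0.002 -0.007 0.0 0.0 0.0 0.089
-143 -0.003 -0.015 0.0 0.0 0.0 0.176
-148 -0.004 -0.023 0.0 0.0 0.0 0.263
-153 -0.003 -0.032 0.0 0.0 0.0 0.351
post px pred [306.38649814 235.46248483]
```

View pics/t2.png

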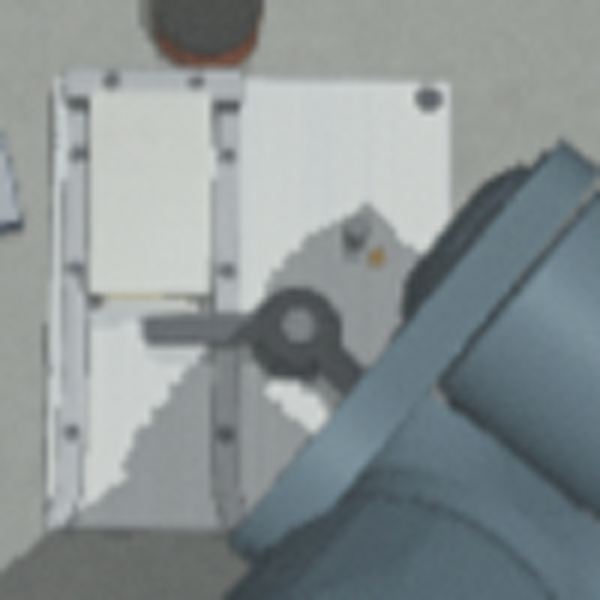

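The keeper arm (145–250, 328) lies across the channel behind the seated magazine. One gentle nudge will confirm the lever is at its stop.

send_rows --pt "0.0 -0.001 -0.003 0 0 0 0.045" --pt "0.0 -0.002 -0.006 0 0 0 0.09" --pt "0.0 -0.002 -0.008 0 0 0 0.1" --pt "0.0 -0.002 -0.009 0 0 0 0.1" --pt "0.0 -0.002 -0.01 0 0 0 0.1" --pt "0.0 -0.002 -0.01 0 0 0 0.1"

```text
time: 10.55
eef_pos: [469.2, -265.9, 63.7]
eef_rot: [0.001, 0.935, 0.354, 0.001]
force: [2.2, -3.7, -2.6]
finger_gap: -0.001
gripper_force: 2.3
```

send_rows --pt "0.0 0 -0.001 0 0 0 0" --pt "0.0 0 -0.002 0 0 0 0" --pt "0.0 0 -0.002 0 0 0 0"

```text
time: 10.8
eef_pos: [469.1, -265.7, 63.9]
eef_rot: [0.003, 0.935, 0.353, 0.002]
force: [7.4, -8.0, -7.8]
finger_gap: -0.001
gripper_force: 5.6
```

The post doesn't move and the force rises, so the lever is at its stop. I'll back off and lift clear.

send_rows --pt "0.0 0 0.004 0 0 0 0" --pt "0.0 0 0.012 0 0 0 0" --pt "0.0 0 0.022 0 0 0 0" --pt "0.0 0 0.022 0 0 0 0" --pt "0.0 0 0.022 -0.04 0 0 0" --pt "0.0 0 0.022 -0.08 0 0 0" --pt "0.0 0 0.022 -0.12 0 0 0" --pt "0.0 0 0.022 -0.15 0 0 0" --pt "0.0 0 0.022 -0.15 0 0 0" --pt "0.0 0 0.022 -0.15 0 0 0"

```text
time: 11.63
eef_pos: [482.7, -280.9, 215.7]
eef_rot: [0.002, 0.936, 0.353, 0.001]
force: [0.5, -0.2, -0.5]
finger_gap: 0.002
gripper_force: 0.0
```

```bash
python3 - <<'E'
from h import *
s=arm.sense();print(s["eef_pos"],s["force"],s["time"])
g,_=arm.grab_frame("scene");save("s3",g,1.5)
E
```

```text
[ 482.73790317 -280.8594803   215.70299157] [ 0.46935002 -0.19056422 -0.53415352] 11.6333
```

View pics/s3.png

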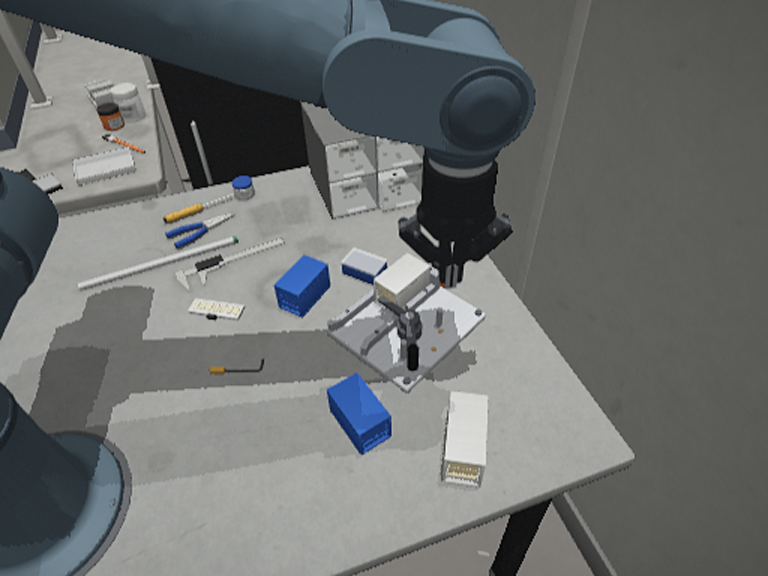

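The magazine is home at (403,280), the lever is locked with its post at (412,357), the gripper is clear, and none of the visible bystanders has moved. Handing in.

```bash
python3 -c "
from workcell import arm
print(arm.hand_in())"
```

```text
the job is handed in; nothing more can be done
None
```

The magazine is fully home against the backstop, the lever is at its second stop with the keeper arm behind it, the other things still stand where they were, and the job was handed in at about 12 s.

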